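Set up a cored brick for its crushing test

TASK

Set up the cored red brick for its crushing test: lay the dark wooden pad flat and centred on top of the brick with its long sides along the brick, then set the steel block centred on that pad, lying the same way. Stand the grey sieve cup upright 30 mm clear of the brick end that faces the white balance, and stand the orange crumb guard with its foot 30 mm clear of the other end, the one that faces the dial gauge stand, its screen squarely across that end; both in line with the brick's middle. Leave the brick, the blue pad and the steel ruler where they are.

Things in the scene. Friction and masses are not known exactly. Their poses are not given: they have to be found in the camera images.
- brick: Cored red brick lying flat, loose but heavy (2.2 kg): 102.5 (x) x 215 (y, its long side) x 65 high, three 36 mm round holes down through it on its long centre line, at its middle and 66 mm either way. Origin: centre of its underside; z up. Its long side runs roughly across the bench (y of the world, within 15 degrees). Not to be moved.
- balance: White bench balance, fixed, 160 (x) x 140 (y) x 46 high, with a round steel pan. Origin: centre of its underside. It stands off one end of the brick, left or right.
- stand: Dial gauge stand, fixed: blue base 90 x 90 x 35 high, steel column at its centre to 185 high carrying a round dial gauge 40 to 60 mm to its +x side, at 150 high. Origin: centre of its underside. It stands off the end of the brick that the balance does not.
- wood_pad: Dark hardwood pad, loose, 50 (x) x 90 (y, long side) x 18 thick, about 60 g. Origin: centre of its underside; z up.
- steel_block: Plain steel bearing block, loose, 40 (x) x 60 (y, long side) x 30 high, about 0.55 kg. Origin: centre of its underside; z up.
- sieve_cup: Grey plastic sieve cup, loose, open at the top, round with straight sides: 60 diameter, 60 high, wall 3, perforated all round with dark holes, about 60 g. Origin: centre of its underside; z up. Thirty clear of the brick puts its centre 167.5 from the brick's centre.
- guard: Orange plastic crumb guard, loose, about 120 g: an upright screen 12 thick (x), 80 wide (y), standing on the middle of a foot 40 (x) x 80 (y) x 8 thick; 100 high overall. Origin: centre of the foot's underside; z up; both faces are alike. With the foot 30 clear of the brick its centre is 157.5 from the brick's centre.
- blue_pad: Blue plastic pad, loose, 50 (x) x 90 (y) x 18 thick, a bystander among the things. Origin: centre of its underside. Not to be moved.
- ruler: Steel ruler lying flat behind the brick, loose, 30 (x) x 300 (y) x 2 thick. Origin: centre of its underside. Not to be moved.
Things that resemble listed ones, but are neither listed nor needed, are in the scene too. There is more than one size of the guard; the one meant has the size given above. Leave any purple or turquoise look-alike of the steel_block alone.

How it is judged:
At the end, for the whole second after the job is handed in: Pad centred on the brick (15 mm), block centred on the pad (12 mm), both along the brick (14 deg); cup (facing the balance) and guard (facing the stand, square within 14 deg) upright on the bench, 15 to 45 mm clear of the brick's ends, within 15 mm of its centre line; all released, at rest (x of wood_pad in the frame of brick between -0.015 and 0.015 m and y of wood_pad in the frame of brick between -0.015 and 0.015 m and z of wood_pad in the frame of brick between 0.061 and 0.069 m and angle between the y axis of each of wood_pad, steel_block and the y axis of brick, either way round below 0.25 rad and x of steel_block in the frame of wood_pad between -0.012 and 0.012 m and y of steel_block in the frame of wood_pad between -0.012 and 0.012 m and z of steel_block in the frame of wood_pad between 0.014 and 0.022 m and ((y of sieve_cup in the frame of brick between 0.1525 and 0.1825 m and y of balance in the frame of brick above 0.1 m) or (y of sieve_cup in the frame of brick between -0.1825 and -0.1525 m and y of balance in the frame of brick below -0.1 m)) and x of sieve_cup in the frame of brick between -0.015 and 0.015 m and height (world z) of each of sieve_cup, guard below 0.005 m and angle between each of sieve_cup, guard, wood_pad, steel_block's own z axis and vertical below 0.1 rad and ((y of guard in the frame of brick between 0.1425 and 0.1725 m and y of stand in the frame of brick above 0.1 m) or (y of guard in the frame of brick between -0.1725 and -0.1425 m and y of stand in the frame of brick below -0.1 m)) and x of guard in the frame of brick between -0.015 and 0.015 m and angle between the x axis of guard and the y axis of brick, either way round below 0.25 rad and linear speed of each of wood_pad, steel_block, sieve_cup, guard, brick below 0.02 m/s and angular speed of each of wood_pad, steel_block, sieve_cup, guard, brick below 0.2 rad/s); the robot touches nothing.
It fails at once if the brick was shifted more than 15 mm (distance of brick from where it was at the start of the episode above 0.015 m).
It fails at once if the blue pad was moved more than 15 mm (distance of blue_pad from where it was at the start of the episode above 0.015 m).
It fails at once if the ruler was moved more than 15 mm (distance of ruler from where it was at the start of the episode above 0.015 m).
It also fails if it takes over 96 s, if anything falls off the work surface, if the arm or the gripper's body presses on something with over 40 N, if the wrist force passes 120 N, or if a joint passes its speed limit or range.

ROBOT

A 6-joint arm with a two-finger parallel gripper is mounted at the origin on the work surface. World frame = base frame: x ahead of the robot, y to its left, z up, the work surface at z = 0. Lengths are in m, angles in rad, forces in N, time in s.
With the tool pointing down it reaches from about 0.275 to 0.85 m from the base axis. Payload 5.2 kg.
Tool frame: the origin (TCP) lies between the finger pads; the fingertips stand 14 mm ahead of it and the grasp point (between the pads) lies 5 mm behind it; z points along the fingers, y is the line along which they close (so a half turn about z gives the same grasp; the last joint's range is limited). The gripper opens to 85 mm and grips with 20 to 120 N. Pads are 22 mm wide; open, the fingers measure 114 mm over their backs; the gripper's body (76 mm by 85 mm) begins 54 mm behind the grasp point. The pads swing forward as they close: fully open they stand 13 mm farther back than shut.
Start: joints at [-1.51, 0.259, 1.535, -0, 1.348, -0.203], TCP at [0.143, -0.531, 0.245] pointing down, gripper open.
Joint ranges: [-3.14, 3.14], [-0.91, 2.08], [0.19, 2.58], [-1.22, 4.36], [0.22, 2.71], [-3.12, 3.12]. Speed limits (rad/s): [2.57, 2.57, 3.14, 3.14, 3.14, 3.14].

INTERFACE

Orientations are given as a unit quaternion [w, x, y, z].
In Python, from bench import * gives the robot as it stands. The module is installed in compiled form; this text tells all that it offers.
- The arm moves only by the tool drive_tool, never from a script. Its argument "rows" is a list of rows, each a list of 4 numbers: the shift along the tool's x, y, z in units of 40 mm (1.0 is 40 mm), then the turn about the tool's z in rad. A call has 1 to 10 rows; each row is the pose to reach, as a shift and turn from the pose commanded when the call began, along the tool's axes at that moment; what a row does not reach only later rows make up. A row lasts 1/12 s, in which the tool goes at most 41.7 mm and 7.16 degrees, less where a joint would pass 70% of its speed; a pose out of reach is approached as far as the arm can. A call with a gripper value outside its range is refused whole. "jaw" is the opening, from 0 (shut) to 1 (fully open), set as the call begins (left out, the last holds). The fingers move at their own pace and stop on an object; "squeeze" is the grip in N (left out, the last holds). Time passes only in rows, so rows that repeat a pose let the fingers close. It gives the time, the measured TCP pose, the force, the opening and the grip force at its end, in the units of the state.
- get_obs(): the state, without advancing time (a new reading comes with each control period).
- read_camera(name): name is "scene" or "top" or "wrist"; returns the picture (420x560x3 uint8, red, green, blue); there is no depth.
- camera_model(name): a dict with "mtx" (3x3 intrinsics, pixels), "k1" (the pictures are not rectified: a ray, as slopes to the right and down, at radius r is drawn at 1 + k1 r^2 times it, then the intrinsics apply), "R" (3x3) and "t" (3): a world point X has camera coordinates R X + t. Camera axes: x right, y down, z forward; pixel columns grow to the right and rows downward; lengths in m; the calibration is good to about 2 mm. A picture is of the moment at which its call begins: read the wrist's pose just before it. camera_model takes no time and is no camera call; for the wrist camera it gives the pose at the moment of the call.
- job_done(): hands the job in; it is judged then, once.
The state is a dict: "t": time; "q": joint angles; "joint_vel": joint speeds; "joint_efforts": joint torques, N m; "tool_pos": TCP position; "orientation": TCP orientation; "contact_force": force on the tool from outside, world axes, zero at the start; "torque": the same for the moment, N m; "opening": finger opening in m; "grasp_force": force on a finger pad.
Only numpy, scipy, OpenCV 4.12 (cv2) and the standard library are available. Lean on these libraries where they do the work, as an engineer would, in place of code of your own. Each camera call takes 0.05 s, during which the arm holds its last target. There are 200 camera calls.

## Working session

There is one attempt and no reset: what is moved stays moved. The work goes in short steps, Python scripts to look and compute and a tool call to move; the robot and the scene stay as the last step left them, time stands still between calls to the robot, and variables do not carry over. Pictures are saved under pics/ and viewed, at most 14 in all, crops included, and the job is handed in when it is done.

Besides the shell and the picture viewer there is one more tool, called after "Call:" by a JSON object that holds its "fn" and its "kwargs", one argument or row to a line. drive_tool: Moves the arm, as the interface text tells. Its arguments: {"type":"object","properties":{"rows":{"type":"array","items":{"type":"array","items":{"type":"number"}}},"jaw":{"type":"number"},"squeeze":{"type":"number"}},"required":["rows"]}

```bash
mkdir -p pics; cat > h.py <<'E'
from bench import *
import numpy as np, cv2
def ray(m,px):
    K=np.array(m["mtx"]);k1=m["k1"];R=np.array(m["R"]);t=np.array(m["t"])
    d=np.array([(px[0]-K[0,2])/K[0,0],(px[1]-K[1,2])/K[1,1]])
    u=d.copy()
    for _ in range(20): u=d/(1+k1*(u@u))
    return -R.T@t, R.T@np.array([u[0],u[1],1])
def onplane(m,px,z):
    c,v=ray(m,px); return c+v*(z-c[2])/v[2]
def proj(m,X):
    K=np.array(m["mtx"]);p=np.array(m["R"])@np.array(X)+np.array(m["t"]);u=p[:2]/p[2]
    u=u*(1+m["k1"]*(u@u)); return [K[0,0]*u[0]+K[0,2],K[1,1]*u[1]+K[1,2]]
def save(n,im): cv2.imwrite('pics/'+n+'.png',cv2.cvtColor(im,cv2.COLOR_RGB2BGR))
E
python3 - <<'E'
from h import *
for n in ("top","scene"):
    im=read_camera(n); np.save(n+'.npy',im); save(n+'0',cv2.resize(im,(800,600)))
    m=camera_model(n); print(n,m["k1"],np.round(m["mtx"],1).tolist(),np.round(-np.array(m["R"]).T@m["t"],3),np.round(m["R"],2).tolist())
m=camera_model("top"); print([np.round(onplane(m,p,0),3) for p in ((0,0),(560,0),(0,420),(560,420))])
print(get_obs())
E
```

```text
top -0.018271827768050565 [[392.2, 0.0, 280.5], [0.0, 392.2, 202.5], [0.0, 0.0, 1.0]] [ 0.387 -0.017  0.94 ] [[-0.01, -1.0, -0.01], [-0.99, 0.02, -0.16], [0.16, 0.01, -0.99]]
scene 0.018417313711954996 [[455.9, 0.0, 274.3], [0.0, 455.9, 211.5], [0.0, 0.0, 1.0]] [ 1.229 -0.12   0.88 ] [[0.16, 0.99, -0.01], [0.75, -0.13, -0.64], [-0.64, 0.1, -0.76]]
[array([1.115, 0.75 , 0.   ]), array([ 1.078, -0.761,  0.   ]), array([0.051, 0.64 , 0.   ]), array([ 0.038, -0.625, -0.   ])]
{'t': 0.1, 'q': array([-1.50981683e+00,  2.59303430e-01,  1.53597450e+00, -2.03956675e-05,
        1.34800742e+00, -2.02790943e-01]), 'joint_vel': array([ 0.00068622, -0.00199005, -0.00360854,  0.00050698, -0.00029312,
       -0.00182301]), 'joint_efforts': array([ 2.78726089e-03, -4.46966851e+01, -2.91247594e+01, -3.22284068e-04,
        6.17933241e-03, -2.20012527e-05]), 'tool_pos': array([ 0.14338989, -0.53050927,  0.24453954]), 'orientation': array([-8.44926383e-04,  9.91315090e-01,  1.31505418e-01,  5.00417865e-05]), 'contact_force': array([0.26539387, 0.17501709, 0.50526694]), 'torque': array([0.04495256, 0.02900102, 0.03118256]), 'grasp_force': 0.0, 'opening': 0.08560152353241408}
```

View pics/top0.png

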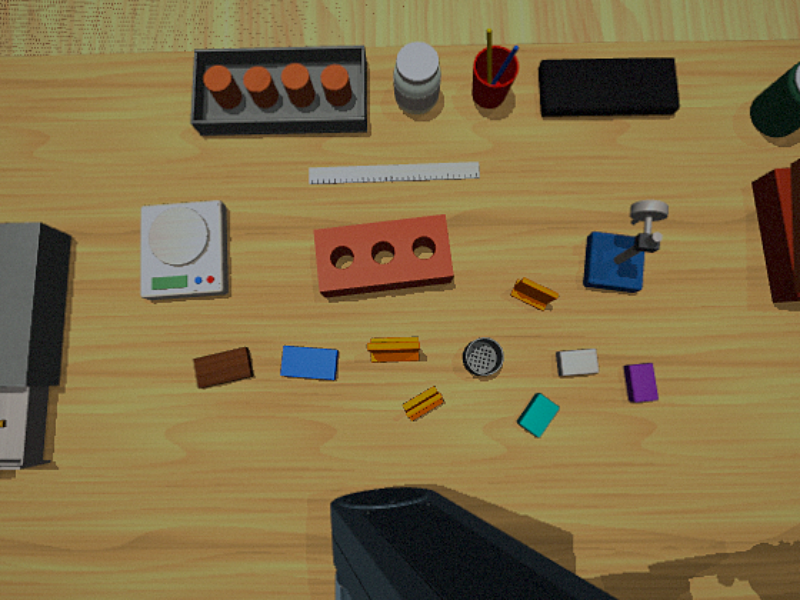

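View pics/scene0.png

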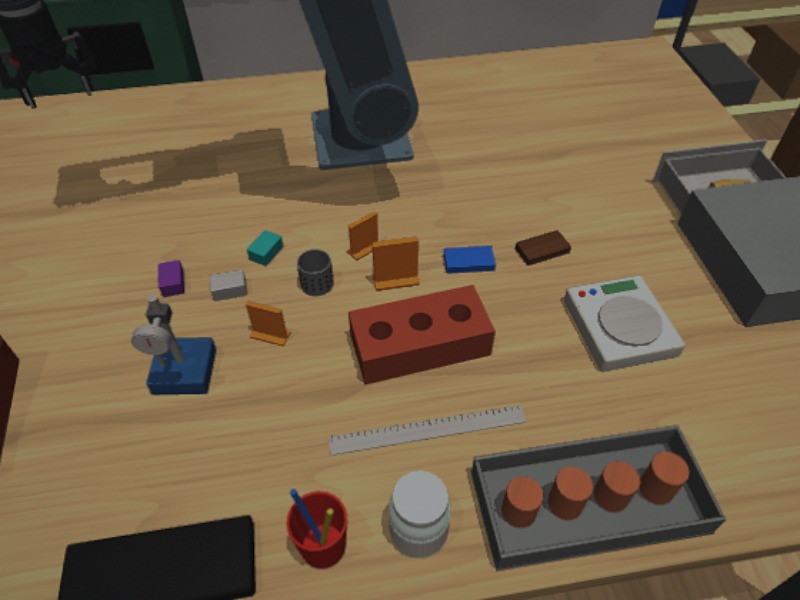

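The top view (800 px scale) shows the brick at (384,255), the balance on the left at (184,248) and the stand on the right at (615,262), so the cup goes left and the guard right.

What could be mistaken for each thing wanted:
- **Guard:** (394,348), (423,403) or (534,292). Size decides between them.
- **Steel block:** grey-white (577,362). Purple (641,382) and turquoise (538,415) are the decoys.
- **Wood pad:** dark brown (223,367). Blue (309,362) is the bystander.
- **Cup:** (483,357).

Next I measure sizes and take a close crop.

```bash
cat > meas.py <<'E'
from h import *
im=np.load('top.npy'); m=camera_model("top"); sc=np.load('scene.npy'); ms=camera_model("scene")
hsv=cv2.cvtColor(im,cv2.COLOR_RGB2HSV); s=0.7
def show(name,c,half,z):
    c=np.array(c)*s; x0,y0=(c-half).astype(int); x1,y1=(c+half).astype(int)
    return im[y0:y1,x0:x1],hsv[y0:y1,x0:x1],(x0,y0)
for n,c in dict(brick=(370,245),guardA=(394,343),guardB=(423,398),guardC=(534,290),pad=(223,362),blue=(309,360),block=(577,358),cup=(483,348),table=(480,250),holeM=(384,252)).items():
    p=(np.array(c)*s).astype(int); print(n,im[p[1],p[0]],hsv[p[1],p[0]])
a=im[140:310,130:470]; save('crop1',cv2.resize(a,None,fx=2.35,fy=2.35,interpolation=cv2.INTER_CUBIC))
b=sc[145:275,140:350]; save('crop2',cv2.resize(b,None,fx=3.8,fy=3.8,interpolation=cv2.INTER_CUBIC))
E
python3 meas.py
```

```text
brick [165  82  62] [  6 159 165]
guardA [162 103   0] [ 19 255 162]
guardB [171 133  13] [ 23 236 171]
guardC [70 30  2] [ 12 248  70]
pad [87 44 14] [ 12 214  87]
blue [ 47 103 173] [107 186 173]
block [157 160 159] [ 80   5 160]
cup [118 122 117] [ 54  10 122]
table [160 143  85] [ 23 120 160]
holeM [106  86  49] [ 19 137 106]
```

View pics/crop1.png

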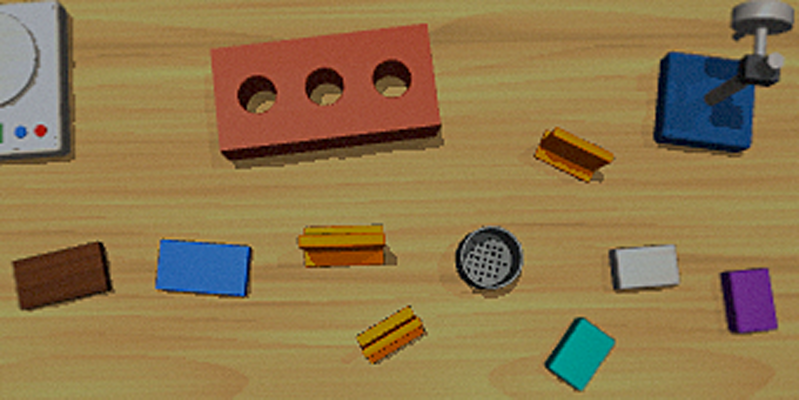

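View pics/crop2.png

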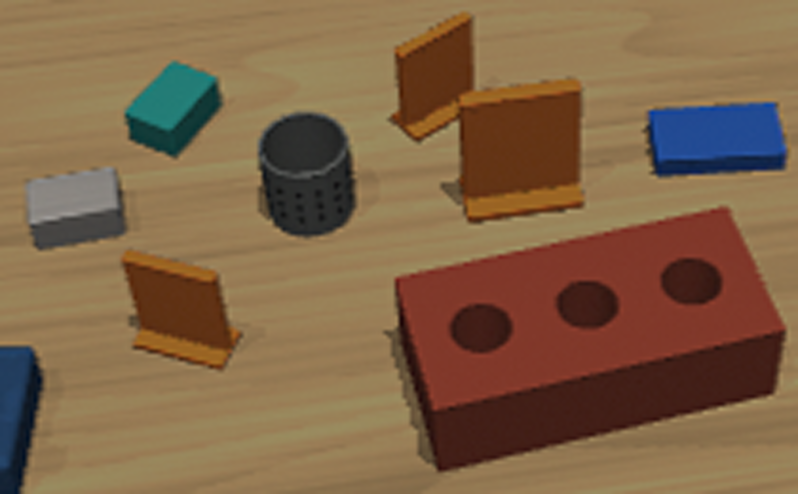

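Crops show guard A at crop1 (343,246), about 82 mm long, and clearly the largest of the three. That makes it the listed guard. B (392,334) and C (573,155) are smaller. The grey-white block at (645,267), the cup at (489,258) and the dark pad at (60,275) are clear choices. The guard's goal spot, near (478,72), is free of C.

```bash
cat > meas2.py <<'E'
from h import *
im=cv2.GaussianBlur(np.load('top.npy'),(3,3),0); m=camera_model("top"); s=0.7
hsv=cv2.cvtColor(im,cv2.COLOR_RGB2HSV).astype(int); H,S,V=hsv[...,0],hsv[...,1],hsv[...,2]
def rect(name,mask,box,z,gap=0):
    x0,y0,x1,y1=[int(round(v*s)) for v in box]
    mk=np.zeros(mask.shape,np.uint8); mk[y0:y1,x0:x1]=mask[y0:y1,x0:x1]*255
    cs,_=cv2.findContours(mk,cv2.RETR_EXTERNAL,cv2.CHAIN_APPROX_NONE); c=max(cs,key=cv2.contourArea)[:,0,:]
    P=np.array([onplane(m,p,z)[:2] for p in c.astype(float)]).astype(np.float32)*1000
    (cx,cy),(w,h),a=cv2.minAreaRect(P)
    if w>h: a+=90
    a=(a+90)%180-90   # angle of long side from +y ... a of the h side
    print(name,'c',round(cx,1),round(cy,1),'size',round(w+2.4,1),round(h+2.4,1),'long-axis from y',round(a,1))
    return P
rect('brick',(H<14)&(S>120)&(V>115),(300,205,470,310),.065)
rect('pad',(H<22)&(S>150)&(V<110),(185,335,262,400),.018)
rect('padtop',(H<22)&(S>150)&(V<110)&(V>60),(185,335,262,400),.018)
rect('blue',(H>95)&(H<120)&(S>120)&(V>120),(270,330,350,395),.018)
rect('block',(S<45)&(V>125),(550,335,610,390),.03)
rect('cup',(S<70),(455,330,512,385),.06)
for n,b in dict(A=(360,330,430,370),B=(398,380,450,428),C=(505,270,565,315)).items():
    rect('guard'+n,(S>200)&(H<30),b,0.0); 
    rect('guardtop'+n,(S>180)&(H>=21)&(V>165),b,0.1 if n=='A' else .075)
rect('balance',(S<60)&(V>110),(130,190,235,310),.046)
rect('stand',(H>95)&(H<125)&(S>120)&(V>60),(570,225,660,300),.035)
# hole check
x0,y0=int(360*s),int(325*s); print('V col guardA',V[int(330*s):int(368*s),int(394*s)].tolist(),H[int(330*s):int(368*s),int(394*s)].tolist(), 'rows from',int(330*s))
E
python3 meas2.py
```

```text
brick c 593.3 21.1 size 105.0 218.5 long-axis from y 5.9
pad c 414.7 287.0 size 53.7 95.3 long-axis from y 12.4
padtop c 414.3 288.6 size 53.5 92.0 long-axis from y 12.6
blue c 421.1 146.2 size 90.1 50.6 long-axis from y -5.3
block c 415.4 -291.9 size 39.4 59.1 long-axis from y 3.4
cup c 425.2 -135.1 size 62.5 60.2 long-axis from y -1.9
guardA c 441.5 7.6 size 42.3 88.8 long-axis from y 1.3
guardtopA c 438.5 23.3 size 34.5 2.4 long-axis from y -0.9
guardB c 352.0 -39.8 size 33.0 66.7 long-axis from y 29.5
guardtopB c 348.6 -32.0 size 2.4 2.4 long-axis from y 0.0
guardC c 530.8 -232.4 size 75.3 41.2 long-axis from y -28.2
guardtopC c 522.6 -236.1 size 2.4 2.4 long-axis from y 0.0
balance c 610.8 355.4 size 157.6 137.8 long-axis from y -86.5
stand c 579.0 -362.5 size 89.3 89.0 long-axis from y -8.7
V col guardA [159, 158, 158, 160, 161, 161, 162, 163, 159, 154, 158, 162, 161, 167, 145, 87, 77, 121, 142, 140, 140, 140, 132, 132, 151, 161, 158] [25, 24, 22, 22, 23, 20, 19, 22, 22, 20, 20, 22, 23, 20, 16, 12, 12, 13, 14, 14, 14, 13, 13, 16, 20, 19, 18] rows from 230
```

Call:
{"fn": "drive_tool", "kwargs": {
  "rows": [
    [9.5,-8.6,-2.1,-1.4],
    [9.5,-8.6,-2.1,-1.4],
    [9.5,-8.6,-2.1,-1.4],
    [9.5,-8.6,-2.1,-1.4],
    [9.5,-8.6,-2.1,-1.4],
    [9.5,-8.6,-2.1,-1.4],
    [9.5,-8.6,-2.1,-1.4],
    [9.5,-8.6,-2.1,-1.4],
    [9.5,-8.6,-2.1,-1.4],
    [9.5,-8.6,-2.1,-1.4]
  ]
}}

```text
t: 0.93
tool_pos: [0.3661, -0.1831, 0.3129]
orientation: [0.0, 0.725, 0.689, 0.0]
contact_force: [0.6, -0.3, -0.2]
opening: 0.0854
grasp_force: 0.0
```

```bash
cat >> h.py <<'E'
from scipy.spatial.transform import Rotation as Rot
def mv(x=None,y=None,z=None,phi=None,o=None):
    "print the tool-frame row to reach a world TCP pose (phi = heading of tool x, deg)"
    o=o or get_obs(); q=o["orientation"]; R=Rot.from_quat([q[1],q[2],q[3],q[0]]).as_matrix()
    p=o["tool_pos"]; h=np.degrees(np.arctan2(R[1,0],R[0,0]))
    t=np.array([p[0] if x is None else x,p[1] if y is None else y,p[2] if z is None else z])
    d=R.T@(t-p)/.04; turn=0 if phi is None else -np.radians((phi-h+180)%360-180)
    print('t',round(o["t"],2),'at',np.round(p,4),'phi',round(h,1),'open',round(o["opening"],3),'F',np.round(o["contact_force"],1),'| row',np.round(d,2).tolist(),round(turn,3),'dist',round(float(np.linalg.norm(d)*.04),3))
E
python3 -c "
from h import *
mv(.414,.20,.3,102.5)"
```

```text
t 0.93 at [ 0.3661 -0.1831  0.3129] phi 87.1 open 0.085 F [ 0.6 -0.3 -0.2] | row [9.63, 0.7, 0.32] -0.269 dist 0.386
```

Call:
{"fn": "drive_tool", "kwargs": {
  "rows": [
    [9.6,0.7,0.3,-0.27],
    [9.6,0.7,0.3,-0.27],
    [9.6,0.7,0.3,-0.27],
    [9.6,0.7,0.3,-0.27],
    [9.6,0.7,0.3,-0.27],
    [9.6,0.7,0.3,-0.27],
    [9.6,0.7,0.3,-0.27],
    [9.6,0.7,0.3,-0.27],
    [9.6,0.7,0.3,-0.27],
    [9.6,0.7,0.3,-0.27]
  ]
}}

```text
t: 1.77
tool_pos: [0.415, 0.2018, 0.3001]
orientation: [-0.001, 0.626, 0.78, 0.001]
contact_force: [-0.1, -1.1, -0.2]
opening: 0.085
grasp_force: 0.0
```

```bash
python3 - <<'E'
from h import *
m=camera_model("wrist"); im=read_camera("wrist"); np.save('w1.npy',im); save('w1',im)
import pickle; pickle.dump(m,open('w1.pkl','wb'))
print(np.round(-np.array(m["R"]).T@m["t"],3))
for n,p in dict(pad=(.4145,.288,.018),blue=(.421,.146,.018),brick=(.593,.021,.065),guard=(.441,.003,.1)).items(): print(n,np.round(proj(m,p)))
mv(.4145,.288,.1,102.5)
E
```

```text
[0.396 0.28  0.429]
pad [299.  87.]
blue [277. 208.]
brick [391. 342.]
guard [267. 352.]
t 1.82 at [0.4151 0.2009 0.3   ] phi 102.5 open 0.085 F [0.5 0.9 0.6] | row [2.12, 0.46, 5.0] 0.0 dist 0.218
```

View pics/w1.png

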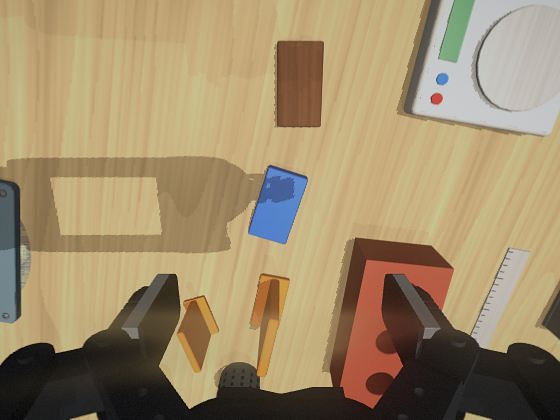

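The wrist view shows the pad at (300,84), against a prediction of (299,87), so the top-camera measurement agrees within about 3 mm. Fingers will straddle it along x. Going down.

Call:
{"fn": "drive_tool", "kwargs": {
  "rows": [
    [2.2,0.46,5.0,0],
    [2.2,0.46,5.0,0],
    [2.2,0.46,5.0,0],
    [2.2,0.46,5.0,0],
    [2.2,0.46,5.0,0],
    [2.2,0.46,5.0,0],
    [2.2,0.46,5.8,0],
    [2.2,0.46,6.4,0],
    [2.2,0.46,6.8,0],
    [2.2,0.46,6.8,0]
  ],
  "squeeze": 40
}}

```text
t: 2.65
tool_pos: [0.4135, 0.2846, 0.0266]
orientation: [-0.001, 0.628, 0.778, -0.003]
contact_force: [-0.4, -0.3, 0.0]
opening: 0.0856
grasp_force: 0.0
```

```bash
python3 - <<'E'
from h import *
m=camera_model("wrist"); im=read_camera("wrist"); np.save('w2.npy',im); save('w2',im)
print(np.round(proj(m,(.4145,.290,.018))))
mv(.4145,.290,.013,102.5)
E
```

```text
[290. 273.]
t 2.7 at [0.4145 0.2851 0.0282] phi 102.2 open 0.085 F [ 0.5 -0.   1.3] | row [0.12, 0.03, 0.38] -0.006 dist 0.016
```

View pics/w2.png

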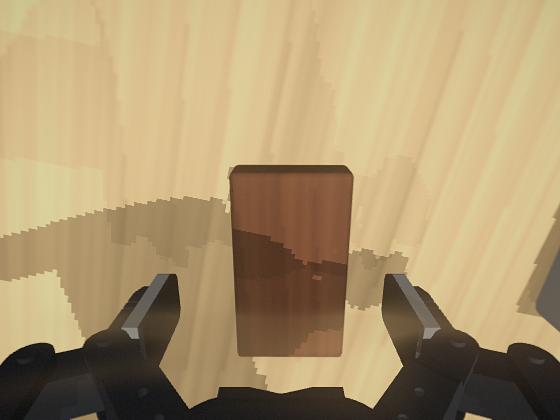

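The pad face's diagonals cross at (291,274), against a prediction of (290,273), so the estimate (0.4145, 0.290) holds. Lowering and gripping, then a small lift.

Call:
{"fn": "drive_tool", "kwargs": {
  "rows": [
    [0.12,0.03,0.25,0],
    [0.12,0.03,0.35,0],
    [0.12,0.03,0.35,0]
  ]
}}

```text
t: 2.95
tool_pos: [0.4156, 0.2916, 0.015]
orientation: [0.0, 0.628, 0.778, 0.0]
contact_force: [0.1, -0.4, 0.4]
opening: 0.0852
grasp_force: 0.0
```

Call:
{"fn": "drive_tool", "kwargs": {
  "rows": [
    [0,0,0,0],
    [0,0,0,0],
    [0,0,0,0],
    [0,0,0,0],
    [0,0,0,0],
    [0,0,0,0]
  ],
  "jaw": 0,
  "squeeze": 40
}}

```text
t: 3.45
tool_pos: [0.4155, 0.2917, 0.0155]
orientation: [0.0, 0.628, 0.778, 0.0]
contact_force: [-1.2, -0.4, 6.2]
opening: 0.0492
grasp_force: 41.7
```

```bash
python3 -c "
from h import *
mv(None,None,.2)"
```

```text
t 3.45 at [0.4155 0.2917 0.0155] phi 102.2 open 0.049 F [-1.2 -0.4  6.2] | row [0.0, 0.01, -4.61] 0 dist 0.185
```

Call:
{"fn": "drive_tool", "kwargs": {
  "rows": [
    [0,0,-1.0,0],
    [0,0,-2.0,0],
    [0,0,-3.0,0],
    [-1.0,0.4,-4.0,0],
    [-2.0,0.8,-4.6,0.11],
    [-3.0,1.15,-4.6,0.11],
    [-4.0,1.53,-4.6,0.11],
    [-5.0,1.92,-4.6,0.11],
    [-6.0,2.3,-4.6,0.11],
    [-6.8,2.6,-4.6,0.11]
  ]
}}

```text
t: 4.28
tool_pos: [0.565, 0.0612, 0.199]
orientation: [0.0, 0.67, 0.743, 0.0]
contact_force: [0.8, 0.6, -1.1]
opening: 0.0491
grasp_force: 42.4
```

```bash
python3 - <<'E'
from h import *
m=camera_model("wrist"); im=read_camera("wrist"); np.save('w3.npy',im); save('w3',im)
for z in((.5933,.0211,.065),): print(np.round(proj(m,z)))
a=np.radians(5.9); u=np.array([-np.sin(a),np.cos(a)]);v=np.array([np.cos(a),np.sin(a)])
for i in(-1,1):
  for j in(-1,1): print(i,j,np.round(proj(m,[*(np.array([.5933,.0211])+i*u*.1075+j*v*.05125),.065])))
mv(.5933,.0211,.2,95.9)
E
```

```text
[312. 249.]
-1 -1 [253. 357.]
-1 1 [365. 357.]
1 -1 [245. 113.]
1 1 [388. 113.]
t 4.33 at [0.5697 0.0542 0.1989] phi 95.7 open 0.049 F [ 5.5 -5.   0.8] | row [-0.88, 0.5, -0.02] -0.004 dist 0.041
```

View pics/w3.png

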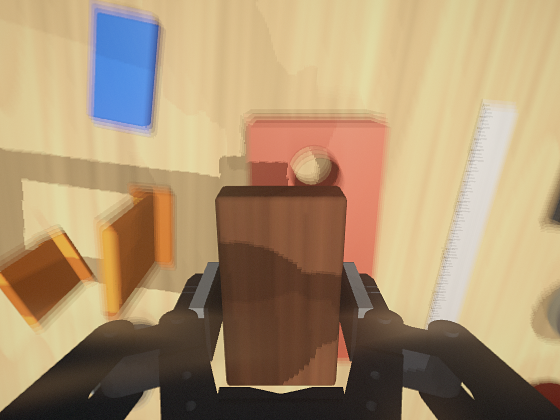

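The picture is motion-blurred: the brick's end edge is smeared over rows 110–122, against a prediction of 113. I'll move to the hover point and measure again at rest.

Call:
{"fn": "drive_tool", "kwargs": {
  "rows": [
    [-0.85,0.32,0,0],
    [-0.85,0.32,0,0],
    [-0.85,0.32,0,0],
    [-0.85,0.32,0,0],
    [-0.85,0.32,0,0]
  ]
}}

```text
t: 4.75
tool_pos: [0.5798, 0.0316, 0.1985]
orientation: [-0.0, 0.669, 0.743, -0.0]
contact_force: [-0.5, 0.4, -0.4]
opening: 0.0489
grasp_force: 42.3
```

```bash
python3 - <<'E'
from h import *
m=camera_model("wrist"); im=read_camera("wrist"); np.save('w3.npy',im)
h=cv2.cvtColor(cv2.GaussianBlur(im,(3,3),0),cv2.COLOR_RGB2HSV).astype(int)
red=((h[...,0]<9)|(h[...,0]>172))&(h[...,1]>100)&(h[...,2]>150)
for r in (125,135,145,155): 
    c=np.flatnonzero(red[r]); print(r,c.min() if len(c) else 0,c.max() if len(c) else 0,len(c))
for c in (270,290,340,360):
    r=np.flatnonzero(red[:,c]); print('col',c,r.min() if len(r) else 0, h[r.min()-8:r.min()+6,c,2].tolist() if len(r) else 0)
a=np.radians(5.9); u=np.array([-np.sin(a),np.cos(a)]);v=np.array([np.cos(a),np.sin(a)])
for i in(-1,1):
  for j in(-1,1): print(i,j,np.round(proj(m,[*(np.array([.5933,.0211])+i*u*.1075+j*v*.05125),.065])))
mv(.5933,.0211,.082,95.9)
cv2.imwrite('pics/w4.png',im[...,::-1])
E
```

```text
125 229 368 89
135 229 367 89
145 230 366 99
155 231 365 135
col 270 69 [217, 217, 217, 217, 217, 217, 219, 223, 224, 225, 225, 225, 225, 225]
col 290 69 [223, 223, 223, 223, 223, 223, 223, 224, 225, 225, 225, 225, 225, 225]
col 340 69 [224, 224, 224, 225, 225, 225, 225, 225, 225, 225, 225, 225, 225, 225]
col 360 70 [224, 223, 223, 223, 224, 224, 224, 224, 224, 224, 224, 224, 224, 225]
-1 -1 [239. 329.]
-1 1 [355. 329.]
1 -1 [227.  67.]
1 1 [376.  67.]
t 4.8 at [0.5799 0.0318 0.1986] phi 96.0 open 0.049 F [-0.2 -0.8 -0.6] | row [-0.3, 0.31, 2.91] 0.001 dist 0.118
```

Call:
{"fn": "drive_tool", "kwargs": {
  "rows": [
    [-0.3,0.29,0.6,0],
    [-0.3,0.29,1.2,0],
    [-0.3,0.29,1.8,0],
    [-0.3,0.29,2.3,0],
    [-0.3,0.29,2.6,0],
    [-0.3,0.29,2.75,0],
    [-0.3,0.29,2.85,0],
    [-0.3,0.29,2.9,0],
    [-0.3,0.29,2.92,0],
    [-0.3,0.29,2.92,0]
  ]
}}

```text
t: 5.63
tool_pos: [0.5939, 0.0199, 0.0827]
orientation: [0.001, 0.67, 0.743, 0.0]
contact_force: [-0.5, -0.1, -1.5]
opening: 0.0487
grasp_force: 42.3
```

```bash
python3 -c "
from h import *
mv(.5927,.0212,.081,95.9)"
```

```text
t 5.63 at [0.5939 0.0199 0.0827] phi 95.9 open 0.049 F [-0.5 -0.1 -1.5] | row [0.03, -0.03, 0.04] 0.0 dist 0.002
```

Call:
{"fn": "drive_tool", "kwargs": {
  "rows": [
    [0.0,0,0.03,0],
    [0.0,0,0.05,0],
    [0.0,0,0.05,0]
  ]
}}

```text
t: 5.88
tool_pos: [0.5939, 0.0197, 0.0806]
orientation: [0.001, 0.67, 0.743, 0.0]
contact_force: [-0.4, -0.2, 2.2]
opening: 0.0488
grasp_force: 42.6
```

Call:
{"fn": "drive_tool", "kwargs": {
  "rows": [
    [0,0,0,0],
    [0,0,0,0],
    [0,0,0,0],
    [0,0,0,0],
    [0,0,-0.3,0],
    [0,0,-1,0],
    [0,0,-2,0],
    [0,0,-3,0],
    [0,0,-4,0],
    [0,0,-4.5,0]
  ],
  "jaw": 1
}}

```text
t: 6.72
tool_pos: [0.5949, 0.0196, 0.2655]
orientation: [0.003, 0.67, 0.743, 0.002]
contact_force: [0.7, -0.6, 0.2]
opening: 0.0853
grasp_force: 0.0
```

```bash
python3 -c "
from h import *
im=read_camera('top'); np.save('top2.npy',im); save('top2',cv2.resize(im[130:310,130:470],None,fx=2.35,fy=2.35))
mv(.4155,-.18,.28,93)"
```

```text
t 6.77 at [0.5963 0.0194 0.2684] phi 95.9 open 0.085 F [1.7 0.  2.4] | row [-4.49, -5.0, -0.34] 0.051 dist 0.269
```

Call:
{"fn": "drive_tool", "kwargs": {
  "rows": [
    [-7.25,-5.28,0,0.04],
    [-7.25,-5.28,0,0.04],
    [-7.25,-5.28,0,0.04],
    [-7.25,-5.28,0.5,0.04],
    [-7.25,-5.28,1,0.04],
    [-7.25,-5.28,2,0.04],
    [-7.25,-5.28,2.7,0.04],
    [-7.25,-5.28,2.7,0.04],
    [-7.25,-5.28,2.7,0.04],
    [-7.25,-5.28,2.7,0.04]
  ]
}}

```text
t: 7.6
tool_pos: [0.4096, -0.2924, 0.1484]
orientation: [-0.002, 0.686, 0.728, -0.001]
contact_force: [-0.7, 0.6, 0.1]
opening: 0.0855
grasp_force: 0.0
```

Call:
{"fn": "drive_tool", "kwargs": {
  "rows": [
    [0,0,0,0],
    [0,0,0,0],
    [0,0,0,0]
  ]
}}

```text
t: 7.85
tool_pos: [0.4139, -0.29, 0.1525]
orientation: [0.0, 0.684, 0.729, 0.0]
contact_force: [-0.2, 0.2, 0.7]
opening: 0.0852
grasp_force: 0.0
```

```bash
python3 - <<'E'
from h import *
m=camera_model("wrist"); im=read_camera("wrist"); np.save('w5.npy',im); save('w5',im)
print(np.round(proj(m,(.4154,-.292,.03))))
h=cv2.cvtColor(cv2.GaussianBlur(im,(3,3),0),cv2.COLOR_RGB2HSV).astype(int)
mk=((h[...,1]<40)&(h[...,2]>120)).astype(np.uint8)*255; mk[290:]=0
cs,_=cv2.findContours(mk,cv2.RETR_EXTERNAL,cv2.CHAIN_APPROX_NONE)
for c in cs:
    if cv2.contourArea(c)<800: continue
    P=np.array([onplane(m,p,.03)[:2] for p in c[:,0].astype(float)]).astype(np.float32)*1000
    print(cv2.boundingRect(c),cv2.minAreaRect(P))
mv(.4154,-.292,.03,93.4)
E
```

```text
[285. 206.]
(257, 167, 53, 75) ((414.1065673828125, -291.3123474121094), (38.68147277832031, 58.0471305847168), 3.6367669105529785)
t 7.9 at [ 0.4142 -0.2899  0.1528] phi 93.7 open 0.085 F [-0.3  0.3 -0.2] | row [-0.05, 0.02, 3.07] 0.005 dist 0.123
```

View pics/w5.png

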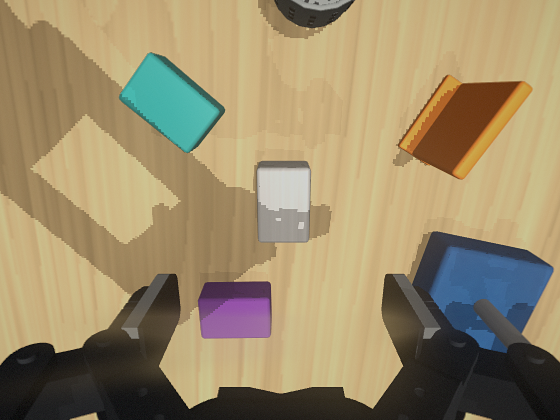

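View pics/top2.png

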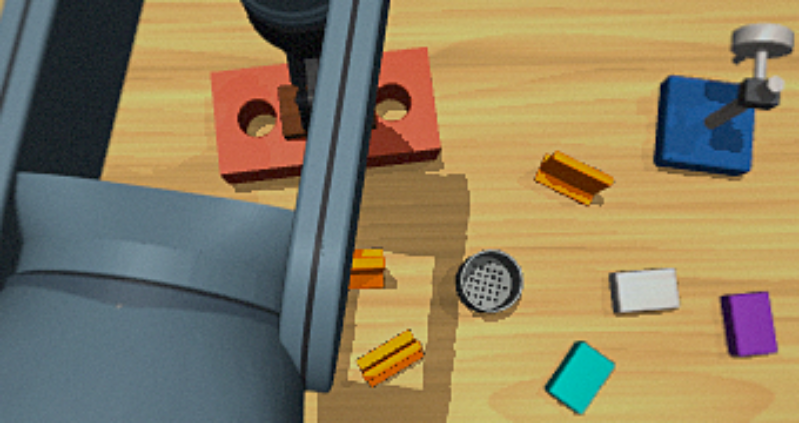

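The wrist view shows the grey block at (284,203) and both decoys clear of the fingers. The contour gives its centre as (0.414, −0.291) and its heading as 3.6°. The top view shows the pad on the brick, mostly hidden by the arm.

Call:
{"fn": "drive_tool", "kwargs": {
  "rows": [
    [-0.04,0,0.8,0],
    [-0.04,0,1.6,0],
    [-0.04,0,2.4,0],
    [-0.04,0,2.9,0],
    [-0.04,0,3.2,0],
    [-0.04,0,3.26,0],
    [-0.04,0,3.26,0],
    [-0.04,0,3.26,0]
  ]
}}

```text
t: 8.57
tool_pos: [0.4144, -0.2921, 0.0226]
orientation: [0.001, 0.684, 0.729, -0.0]
contact_force: [-0.2, -0.3, 0.2]
opening: 0.0854
grasp_force: 0.0
```

Call:
{"fn": "drive_tool", "kwargs": {
  "rows": [
    [0,0,0,0],
    [0,0,0,0],
    [0,0,0,0],
    [0,0,0,0],
    [0,0,0,0],
    [0,0,0,0],
    [0,0,0,0]
  ],
  "jaw": 0,
  "squeeze": 70
}}

```text
t: 9.15
tool_pos: [0.4143, -0.2927, 0.0227]
orientation: [0.002, 0.685, 0.729, 0.0]
contact_force: [1.5, 2.3, 6.9]
opening: 0.0387
grasp_force: 71.6
```

```bash
python3 -c "
from h import *
mv(.5935,.0198,.22,95.9)"
```

```text
t 9.15 at [ 0.4143 -0.2927  0.0227] phi 93.6 open 0.039 F [1.5 2.3 6.9] | row [7.51, 4.97, -4.94] -0.04 dist 0.411
```

Call:
{"fn": "drive_tool", "kwargs": {
  "rows": [
    [0,0,-0.8,0],
    [0,0,-1.8,0],
    [0,0,-2.8,0],
    [0.7,0.7,-3.8,0],
    [1.4,1.4,-4.6,-0.04],
    [2.1,2.1,-5.2,-0.04],
    [2.8,2.8,-5.7,-0.04],
    [3.4,3.4,-5.7,-0.04],
    [4.0,4.0,-5.7,-0.04],
    [4.55,4.55,-5.7,-0.04]
  ]
}}

```text
t: 9.98
tool_pos: [0.5827, -0.099, 0.2501]
orientation: [0.0, 0.67, 0.742, 0.0]
contact_force: [0.9, -1.1, -5.4]
opening: 0.0383
grasp_force: 74.1
```

Call:
{"fn": "drive_tool", "kwargs": {
  "rows": [
    [0,0,0,0],
    [0,0,0,0],
    [0,0,0,0],
    [0,0,0,0]
  ]
}}

```text
t: 10.32
tool_pos: [0.5808, -0.1013, 0.2484]
orientation: [-0.001, 0.67, 0.742, -0.001]
contact_force: [-0.1, -0.2, -6.2]
opening: 0.0385
grasp_force: 74.2
```

```bash
python3 - <<'E'
from h import *
m=camera_model("wrist"); im=read_camera("wrist"); np.save('w6.npy',im); save('w6',im)
print(np.round(proj(m,(.593,.020,.083))))
h=cv2.cvtColor(cv2.GaussianBlur(im,(3,3),0),cv2.COLOR_RGB2HSV).astype(int)
def big(mk,z,n):
    mk=mk.astype(np.uint8)*255; cs,_=cv2.findContours(mk,cv2.RETR_EXTERNAL,cv2.CHAIN_APPROX_NONE)
    for c in sorted(cs,key=cv2.contourArea)[::-1][:2]:
        P=np.array([onplane(m,p,z)[:2] for p in c[:,0].astype(float)]).astype(np.float32)*1000
        print(n,cv2.boundingRect(c),np.round(cv2.minAreaRect(P)[0],1),np.round(cv2.minAreaRect(P)[1],1),round(cv2.minAreaRect(P)[2],1))
pp=np.round(proj(m,(.593,.020,.083))).astype(int); print(h[pp[1],pp[0]])
big((h[...,0]<20)&(h[...,1]>110)&(h[...,2]<145)&(h[...,2]>60),.083,'pad')
big(((h[...,0]<9)|(h[...,0]>172))&(h[...,1]>100)&(h[...,2]>150),.065,'brick')
mv(.5935,.0205,.15,95.9)
E
```

```text
[316.  36.]
[ 11 149 137]
pad (278, 0, 72, 144) [593.2  -8.3] [ 52.2 104.4] 5.8
pad (111, 0, 44, 91) [454.9  -1.5] [30.9 65.8] 0.7
brick (249, 0, 131, 170) [595.9 -19.1] [101.7 134. ] 5.8
t 10.37 at [ 0.5808 -0.1016  0.2487] phi 95.8 open 0.039 F [ 0.8 -0.9 -5.6] | row [3.0, 0.63, 2.47] -0.002 dist 0.158
```

View pics/w6.png

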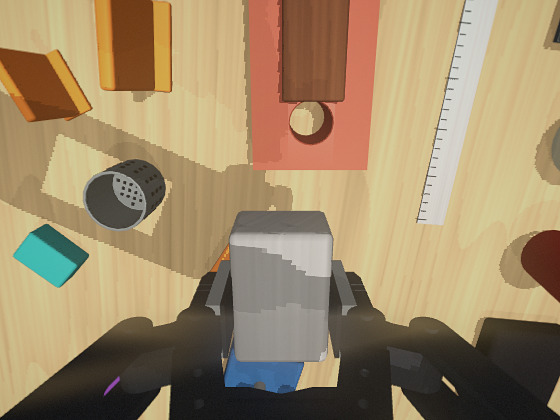

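The pad lies on the brick with its near edge at row 102, and the brick's near end is at row 170. Its sides are evenly placed, with pad columns 283–345 inside brick columns 250–376. I'll compute the pad's offset from those edges.

```bash
python3 - <<'E'
from h import *
m=camera_model("wrist")
a=np.radians(5.8); u=np.array([-np.sin(a),np.cos(a)]);v=np.array([np.cos(a),np.sin(a)])
def uv(p,z): X=onplane(m,p,z)[:2]; return round(X@v*1000,1),round(X@u*1000,1)
print('brick near end',uv((309,170),.065),'pad near',uv((314,102),.083))
print('brick corners',uv((252,170),.065),uv((368,170),.065),'pad corners',uv((283,101),.083),uv((345,102),.083))
print('block front edge bottom/top', 'est centre u,v',np.array([.593,.020])@v*1000,np.array([.593,.020])@u*1000)
# held block: top plane guess: tcp z + .0073
z=get_obs()["tool_pos"][2]+.0073; B=[onplane(m,p,z)[:2] for p in((231,237),(332,237),(327,361),(234,361))]
c=np.mean(B,0); t=get_obs()["tool_pos"]; print('block c',c,'rel tcp',c-t[:2], np.round(B,3).tolist())
E
```

```text
brick near end (np.float64(590.8), np.float64(-147.5)) pad near (np.float64(592.0), np.float64(-88.3))
brick corners (np.float64(539.6), np.float64(-147.6)) (np.float64(643.8), np.float64(-147.5)) pad corners (np.float64(567.3), np.float64(-87.6)) (np.float64(616.7), np.float64(-88.3))
block front edge bottom/top est centre u,v 591.9853862791302 -40.02877005291142
block c [ 0.5792821  -0.10136591] rel tcp [-0.00155841  0.00023446] [[0.558, -0.075], [0.595, -0.071], [0.601, -0.128], [0.562, -0.132]]
```

Pad centre is about (0.5933, 0.0170), only 3 mm off along the brick and 0.3 mm off across it. Placing the block.

Call:
{"fn": "drive_tool", "kwargs": {
  "rows": [
    [0.7,0.15,0.3,0],
    [1.5,0.3,0.8,0],
    [2.2,0.45,1.3,0],
    [2.7,0.56,1.8,0],
    [2.89,0.61,2.3,0],
    [2.89,0.61,2.7,0],
    [2.89,0.61,3.0,0],
    [2.89,0.61,3.25,0],
    [2.89,0.61,3.4,0],
    [2.89,0.61,3.45,0]
  ]
}}

```text
t: 11.2
tool_pos: [0.5937, 0.016, 0.1105]
orientation: [-0.001, 0.67, 0.742, -0.0]
contact_force: [-0.8, -0.7, -5.2]
opening: 0.0388
grasp_force: 74.0
```

Call:
{"fn": "drive_tool", "kwargs": {
  "rows": [
    [0,0,0,0],
    [0,0,0,0]
  ]
}}

```text
t: 11.37
tool_pos: [0.5948, 0.0164, 0.1121]
orientation: [0.001, 0.67, 0.742, 0.0]
contact_force: [0.0, 0.0, -5.3]
opening: 0.0386
grasp_force: 74.0
```

```bash
python3 -c "
from h import *
mv(.5935,.0163,.1057,95.8)"
```

```text
t 11.37 at [0.5948 0.0164 0.1121] phi 95.9 open 0.039 F [ 0.   0.  -5.3] | row [0.0, -0.03, 0.16] 0.001 dist 0.007
```

Call:
{"fn": "drive_tool", "kwargs": {
  "rows": [
    [0,-0.03,0.05,0],
    [0,-0.03,0.1,0],
    [0,-0.03,0.13,0],
    [0,-0.03,0.16,0],
    [0,-0.03,0.17,0],
    [0,-0.03,0.17,0]
  ]
}}

```text
t: 11.87
tool_pos: [0.5932, 0.0169, 0.1058]
orientation: [0.0, 0.67, 0.743, 0.0]
contact_force: [-4.1, 0.3, 4.4]
opening: 0.0384
grasp_force: 75.2
```

```bash
python3 -c "
from h import *
mv(.5935,.0163,.1057,95.8)"
```

```text
t 11.87 at [0.5932 0.0169 0.1058] phi 95.9 open 0.038 F [-4.1  0.3  4.4] | row [-0.02, 0.01, 0.0] 0.002 dist 0.001
```

Call:
{"fn": "drive_tool", "kwargs": {
  "rows": [
    [0,0,0,0],
    [0,0,0,0],
    [0,0,0,0],
    [0,0,0,0],
    [0,0,0,0],
    [0,0,-0.3,0],
    [0,0,-0.8,0],
    [0,0,-1.6,0],
    [0,0,-2.5,0],
    [0,0,-3.5,0]
  ],
  "jaw": 1
}}

```text
t: 12.7
tool_pos: [0.5923, 0.017, 0.2447]
orientation: [-0.001, 0.67, 0.743, -0.001]
contact_force: [0.5, -0.0, -0.1]
opening: 0.0853
grasp_force: 0.0
```

Call:
{"fn": "drive_tool", "kwargs": {
  "rows": [
    [-0.25,-0.9,-0.35,0.08],
    [-0.5,-1.8,-0.35,0.08],
    [-0.75,-2.7,-0.35,0.08],
    [-1.0,-3.5,-0.35,0.08],
    [-1.0,-3.9,-0.35,0.08],
    [-1.0,-3.9,-0.35,0.08],
    [-1.0,-3.9,-0.35,0.08],
    [-1.0,-3.9,-0.35,0.08],
    [-1.0,-3.9,-0.35,0.08]
  ]
}}

```text
t: 13.45
tool_pos: [0.4432, -0.0389, 0.2586]
orientation: [0.0, 0.699, 0.715, 0.0]
contact_force: [0.5, 0.3, 0.3]
opening: 0.0855
grasp_force: 0.0
```

```bash
python3 - <<'E'
from h import *
m=camera_model("wrist"); im=read_camera("wrist"); np.save('w7.npy',im); save('w7',im)
print(np.round(proj(m,(.441,.003,.1))),np.round(proj(m,(.441,.003,.008))))
mv(.441,.003,.09,91)
E
```

```text
[281. 140.] [281. 128.]
t 13.5 at [ 0.4431 -0.0389  0.2585] phi 91.4 open 0.085 F [ 0.7 -0.5 -0.5] | row [1.05, -0.03, 4.21] 0.006 dist 0.174
```

View pics/w7.png

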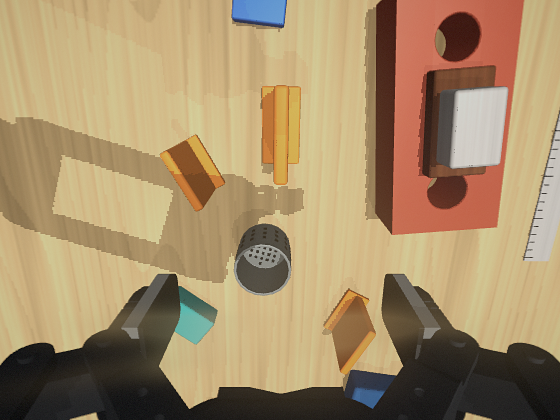

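The wrist view shows the guard's screen top as a vertical strip centred at (281,135) and its foot at (281,125), so it stands at about (0.441, 0.0065) and square to the tool. The block sits squarely on the pad on the brick. I'll grip the guard with a part-open jaw so the fingers clear the small guard at (192,172).

Call:
{"fn": "drive_tool", "kwargs": {
  "rows": [
    [0.6,-0.03,0.2,0],
    [1.13,-0.03,0.8,0],
    [1.13,-0.03,1.6,0],
    [1.13,-0.03,2.4,0],
    [1.13,-0.03,3.2,0],
    [1.13,-0.03,3.8,0],
    [1.13,-0.03,4.2,0],
    [1.13,-0.03,4.34,0],
    [1.13,-0.03,4.34,0],
    [1.13,-0.03,4.34,0]
  ],
  "jaw": 0.5,
  "squeeze": 40
}}

```text
t: 14.33
tool_pos: [0.4406, 0.0062, 0.0852]
orientation: [0.0, 0.699, 0.715, 0.0]
contact_force: [-0.2, -0.0, -0.5]
opening: 0.0427
grasp_force: 0.0
```

Call:
{"fn": "drive_tool", "kwargs": {
  "rows": [
    [0,0,0,0],
    [0,0,0,0],
    [0,0,0,0],
    [0,0,0,0],
    [0,0,0,0],
    [0,0,0,0]
  ],
  "jaw": 0
}}

```text
t: 14.83
tool_pos: [0.4408, 0.006, 0.086]
orientation: [0.001, 0.699, 0.715, 0.001]
contact_force: [0.8, 0.8, 6.5]
opening: 0.0113
grasp_force: 44.6
```

```bash
python3 - <<'E'
from h import *
mv(.608,-.137,.2,5.8)
E
```

```text
t 14.83 at [0.4408 0.006  0.086 ] phi 91.3 open 0.011 F [0.8 0.8 6.5] | row [-3.67, 4.1, -2.84] 1.492 dist 0.248
```

Call:
{"fn": "drive_tool", "kwargs": {
  "rows": [
    [0,0,-0.8,0],
    [0,0,-1.8,0],
    [0,0,-2.8,0.12],
    [0,0,-3.6,0.24],
    [-0.6,0.7,-4.1,0.36],
    [-1.2,1.4,-4.1,0.48],
    [-1.8,2.1,-4.1,0.6],
    [-2.4,2.8,-4.1,0.72],
    [-3.0,3.4,-4.1,0.84],
    [-3.6,4.0,-4.1,0.96]
  ]
}}

```text
t: 15.67
tool_pos: [0.6038, -0.1352, 0.2484]
orientation: [-0.0, 0.951, 0.309, -0.0]
contact_force: [0.3, 0.4, -1.1]
opening: 0.0114
grasp_force: 43.4
```

```bash
python3 - <<'E'
from h import *
mv(.6086,-.1367,.25,5.8)
E
```

```text
t 15.67 at [ 0.6038 -0.1352  0.2484] phi 36.0 open 0.011 F [ 0.3  0.4 -1.1] | row [0.08, 0.1, -0.04] 0.527 dist 0.005
```

Call:
{"fn": "drive_tool", "kwargs": {
  "rows": [
    [0.02,0.04,0,0.12],
    [0.02,0.04,0,0.24],
    [0.02,0.04,0,0.36],
    [0.02,0.04,0,0.48],
    [0.02,0.04,0,0.527],
    [0.02,0.04,0,0.527],
    [0.02,0.04,0,0.527],
    [0.02,0.04,0,0.527]
  ]
}}

```text
t: 16.33
tool_pos: [0.6045, -0.1349, 0.2488]
orientation: [-0.0, 0.999, 0.054, -0.0]
contact_force: [0.7, -0.1, -0.6]
opening: 0.0115
grasp_force: 43.4
```

```bash
python3 - <<'E'
from h import *
m=camera_model("wrist"); im=read_camera("wrist"); np.save('w8.npy',im); save('w8',im)
mv(.6086,-.1367,.087,5.8)
E
```

```text
t 16.38 at [ 0.6045 -0.1349  0.2488] phi 6.2 open 0.011 F [ 0.2  0.6 -1.4] | row [0.1, 0.06, 4.05] 0.007 dist 0.162
```

View pics/w8.png

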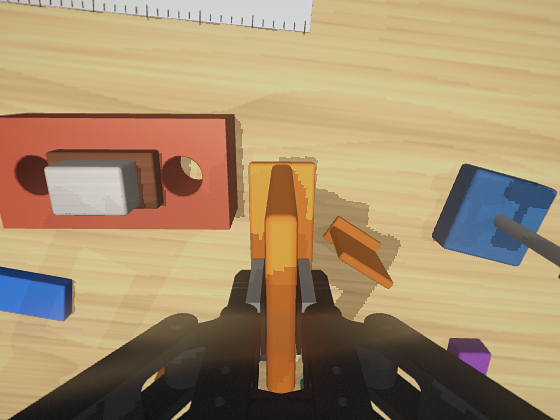

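The guard hangs straight, with its screen top at (281,300), and the small guard at (360,250) stays clear of its path. Descending.

Call:
{"fn": "drive_tool", "kwargs": {
  "rows": [
    [0.1,0.06,0.8,0],
    [0.1,0.06,1.6,0],
    [0.1,0.06,2.3,0],
    [0.1,0.06,2.9,0],
    [0.1,0.06,3.4,0],
    [0.1,0.06,3.7,0],
    [0.1,0.06,3.9,0],
    [0.1,0.06,3.98,0],
    [0.1,0.06,4.02,0],
    [0.1,0.06,4.02,0]
  ]
}}

```text
t: 17.22
tool_pos: [0.6096, -0.1372, 0.089]
orientation: [0.0, 0.999, 0.053, 0.001]
contact_force: [0.1, -0.6, -0.8]
opening: 0.0116
grasp_force: 43.4
```

Call:
{"fn": "drive_tool", "kwargs": {
  "rows": [
    [0,0,0.02,0],
    [0,0,0.04,0],
    [0,0,0.06,0],
    [0,0,0.06,0]
  ]
}}

```text
t: 17.55
tool_pos: [0.6091, -0.137, 0.0862]
orientation: [0.0, 0.999, 0.053, 0.0]
contact_force: [-1.1, -0.2, -0.4]
opening: 0.0112
grasp_force: 43.4
```

```bash
python3 - <<'E'
from h import *
mv(.6086,-.1367,.086,5.8)
E
```

```text
t 17.55 at [ 0.6091 -0.137   0.0862] phi 6.1 open 0.011 F [-1.1 -0.2 -0.4] | row [-0.01, -0.01, 0.0] 0.006 dist 0.001
```

Call:
{"fn": "drive_tool", "kwargs": {
  "rows": [
    [0,0,0.02,0],
    [0,0,0.02,0]
  ]
}}

```text
t: 17.72
tool_pos: [0.6092, -0.1371, 0.086]
orientation: [0.0, 0.999, 0.053, 0.0]
contact_force: [-0.8, -0.2, 4.5]
opening: 0.0109
grasp_force: 44.2
```

Call:
{"fn": "drive_tool", "kwargs": {
  "rows": [
    [0,0,0,0],
    [0,0,0,0],
    [0,0,0,0],
    [0,0,0,0],
    [0,0,-0.3,0],
    [0,0,-0.9,0],
    [0,0,-1.7,0],
    [0,0,-2.6,0],
    [0,0,-3.5,0],
    [0,0,-4.1,0]
  ],
  "jaw": 0.4
}}

```text
t: 18.55
tool_pos: [0.6098, -0.1372, 0.254]
orientation: [0.001, 0.999, 0.053, 0.002]
contact_force: [0.6, -0.0, 0.8]
opening: 0.0343
grasp_force: 0.0
```

Call:
{"fn": "drive_tool", "kwargs": {
  "rows": [
    [-0.5,0,0,-0.12],
    [-1.0,0.1,0,-0.24],
    [-1.5,0.2,0,-0.36],
    [-2.0,0.25,0,-0.48],
    [-2.5,0.3,0,-0.6],
    [-3.0,0.36,0,-0.72],
    [-3.5,0.42,0,-0.84],
    [-4.0,0.48,0,-0.96],
    [-4.4,0.53,0,-1.08],
    [-4.7,0.58,0,-1.2]
  ],
  "jaw": 1
}}

```text
t: 19.38
tool_pos: [0.4231, -0.18, 0.2499]
orientation: [0.0, 0.792, 0.61, -0.0]
contact_force: [0.2, 0.8, -0.0]
opening: 0.0852
grasp_force: 0.0
```

Call:
{"fn": "drive_tool", "kwargs": {
  "rows": [
    [0,0,0.2,-0.12],
    [0,0,0.5,-0.24],
    [0,0,0.8,-0.36],
    [0,0,0.8,-0.36],
    [0,0,0.8,-0.36],
    [0,0,0.8,-0.36]
  ]
}}

```text
t: 19.88
tool_pos: [0.4248, -0.1802, 0.218]
orientation: [0.001, 0.674, 0.739, 0.0]
contact_force: [-0.3, 0.4, 0.3]
opening: 0.0857
grasp_force: 0.0
```

```bash
python3 - <<'E'
from h import *
m=camera_model("wrist"); im=read_camera("wrist"); np.save('w9.npy',im)
print(np.round(proj(m,(.425,-.135,.06))))
h=cv2.cvtColor(cv2.GaussianBlur(im,(3,3),0),cv2.COLOR_RGB2HSV).astype(int)
tp=read_camera("top"); np.save('top3.npy',tp)
a=np.hstack([im,tp[110:,100:480][:, :]]) if False else im
save('w9',im); save('top3',cv2.resize(tp[130:310,130:470],None,fx=2.35,fy=2.35))
mv(.425,-.135,.04,95.8)
E
```

```text
[288. 136.]
t 19.98 at [ 0.4249 -0.1803  0.218 ] phi 95.4 open 0.086 F [ 0.1  0.2 -0.4] | row [1.13, 0.1, 4.45] -0.007 dist 0.184
```

View pics/w9.png

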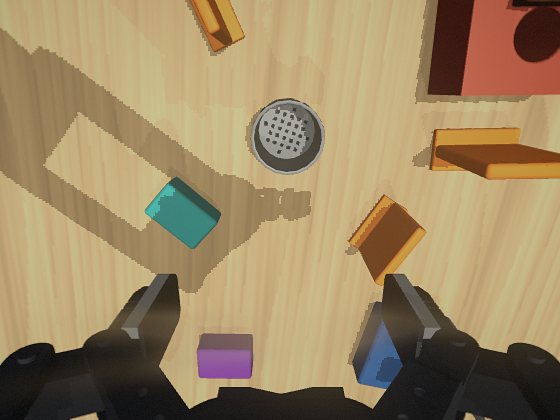

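The cup rim circle is at (287,135), against a prediction of (288,136), so its centre is confirmed at (0.425, −0.135). Descending over it.

Call:
{"fn": "drive_tool", "kwargs": {
  "rows": [
    [0.6,0.05,0.3,0],
    [1.13,0.1,0.9,0],
    [1.13,0.1,1.6,0],
    [1.13,0.1,2.3,0],
    [1.13,0.1,3.0,0],
    [1.13,0.1,3.7,0],
    [1.13,0.1,4.2,0],
    [1.13,0.1,4.4,0],
    [1.13,0.1,4.4,0]
  ]
}}

```text
t: 20.73
tool_pos: [0.4234, -0.1341, 0.0398]
orientation: [-0.002, 0.673, 0.74, -0.0]
contact_force: [-0.2, 0.2, 0.0]
opening: 0.0855
grasp_force: 0.0
```

Call:
{"fn": "drive_tool", "kwargs": {
  "rows": [
    [0,0,0,0],
    [0,0,0,0],
    [0,0,0,0],
    [0,0,0,0],
    [0,0,0,0],
    [0,0,0,0]
  ],
  "jaw": 0,
  "squeeze": 30
}}

```text
t: 21.23
tool_pos: [0.4253, -0.1354, 0.0427]
orientation: [0.002, 0.672, 0.74, 0.0]
contact_force: [-1.1, 0.7, 6.3]
opening: 0.06
grasp_force: 32.5
```

```bash
python3 - <<'E'
from h import *
mv(.5758,.1866,.22,95.8)
E
```

```text
t 21.23 at [ 0.4253 -0.1354  0.0427] phi 95.5 open 0.06 F [-1.1  0.7  6.3] | row [7.64, 4.53, -4.44] -0.005 dist 0.397
```

Call:
{"fn": "drive_tool", "kwargs": {
  "rows": [
    [0,0,-0.8,0],
    [0,0,-1.8,0],
    [0,0,-2.8,0],
    [0.6,0.36,-3.7,0],
    [1.3,0.77,-4.4,0],
    [2.1,1.25,-4.4,0],
    [2.9,1.72,-4.4,0],
    [3.7,2.2,-4.4,0],
    [4.5,2.67,-4.4,0],
    [5.3,3.14,-4.4,0]
  ]
}}

```text
t: 22.07
tool_pos: [0.5294, 0.0903, 0.2184]
orientation: [0.001, 0.672, 0.74, 0.001]
contact_force: [0.8, -0.1, 0.1]
opening: 0.0601
grasp_force: 33.2
```

Call:
{"fn": "drive_tool", "kwargs": {
  "rows": [
    [0.8,0.5,0,0],
    [1.5,0.9,0,0],
    [2.1,1.25,0,0],
    [2.34,1.39,0.3,0],
    [2.34,1.39,0.9,0],
    [2.34,1.39,1.6,0],
    [2.34,1.39,2.3,0],
    [2.34,1.39,3.0,0],
    [2.34,1.39,3.5,0],
    [2.34,1.39,3.7,0]
  ]
}}

```text
t: 22.9
tool_pos: [0.5726, 0.1859, 0.0656]
orientation: [-0.002, 0.673, 0.74, -0.002]
contact_force: [0.3, 0.4, -0.6]
opening: 0.0598
grasp_force: 33.2
```

Call:
{"fn": "drive_tool", "kwargs": {
  "rows": [
    [0,0,0,0],
    [0,0,0,0],
    [0,0,0,0]
  ]
}}

```text
t: 23.15
tool_pos: [0.5764, 0.1868, 0.0707]
orientation: [0.001, 0.672, 0.74, 0.001]
contact_force: [-0.3, 0.2, -0.9]
opening: 0.0601
grasp_force: 33.2
```

```bash
python3 - <<'E'
from h import *
mv(.5758,.1866,.043,95.8)
E
```

```text
t 23.15 at [0.5764 0.1868 0.0707] phi 95.5 open 0.06 F [-0.3  0.2 -0.9] | row [-0.0, -0.02, 0.69] -0.005 dist 0.028
```

Call:
{"fn": "drive_tool", "kwargs": {
  "rows": [
    [0,-0.02,0.2,0],
    [0,-0.02,0.4,0],
    [0,-0.02,0.55,0],
    [0,-0.02,0.63,0],
    [0,-0.02,0.68,0],
    [0,-0.02,0.71,0],
    [0,-0.02,0.71,0],
    [0,-0.02,0.71,0]
  ]
}}

```text
t: 23.82
tool_pos: [0.5737, 0.1869, 0.0427]
orientation: [-0.0, 0.672, 0.74, -0.0]
contact_force: [-8.5, -2.3, 18.0]
opening: 0.0601
grasp_force: 34.6
```

Call:
{"fn": "drive_tool", "kwargs": {
  "rows": [
    [0,0,0,0],
    [0,0,0,0],
    [0,0,0,0],
    [0,0,0,0],
    [0,0,0,0],
    [0,0,-0.3,0],
    [0,0,-0.9,0],
    [0,0,-1.8,0],
    [0,0,-2.8,0],
    [0,0,-3.6,0]
  ],
  "jaw": 1
}}

```text
t: 24.65
tool_pos: [0.5748, 0.1869, 0.188]
orientation: [0.001, 0.672, 0.74, 0.001]
contact_force: [0.5, 0.8, 1.0]
opening: 0.0854
grasp_force: 0.0
```

Call:
{"fn": "drive_tool", "kwargs": {
  "rows": [
    [-0.5,-1,-1,0],
    [-1,-2,-2,0],
    [-1,-3,-2,0],
    [-1,-4,-2,0],
    [-1,-5,-2,0],
    [-1,-6,-2,0],
    [-1,-6.4,-2,0],
    [-1,-6.4,-2,0]
  ]
}}

```text
t: 25.32
tool_pos: [0.3166, 0.1224, 0.2648]
orientation: [-0.001, 0.672, 0.741, -0.001]
contact_force: [-0.0, 0.3, 0.4]
opening: 0.0852
grasp_force: 0.0
```

```bash
python3 - <<'E'
from h import *
im=read_camera("top"); sc=read_camera("scene"); np.save('top4.npy',im); np.save('scene4.npy',sc)
a=cv2.resize(im[130:310,80:450],(600,292),interpolation=cv2.INTER_CUBIC); b=cv2.resize(sc[120:300,80:450],(600,292),interpolation=cv2.INTER_CUBIC)
save('fin',np.vstack([a,b])); mv()
E
```

```text
t 25.42 at [0.3226 0.1225 0.2658] phi 95.5 open 0.085 F [ 0.1 -0.   0. ] | row [0.0, 0.0, 0.0] 0 dist 0.0
```

View pics/fin.png

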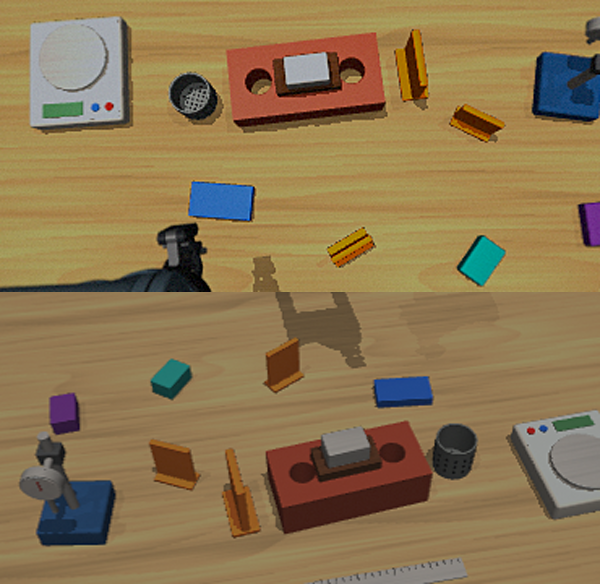

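The final view shows everything in place: the pad and block stacked on the brick, the cup upright on the balance side at (193,95), and the guard upright on the stand side at (411,65). One numeric check before handing in.

```bash
cat > chk.py <<'E'
from h import *
m=camera_model("top")
def rects(f,boxes):
    im=cv2.GaussianBlur(np.load(f),(3,3),0); h=cv2.cvtColor(im,cv2.COLOR_RGB2HSV).astype(int); H,S,V=h[...,0],h[...,1],h[...,2]
    M=dict(brick=(H<14)&(S>120)&(V>115),block=(S<60)&(V>125),cup=(S<70),guard=(S>200)&(H<30),blue=(H>95)&(H<120)&(S>120)&(V>120)); out={}
    for n,(X,z,r) in boxes.items():
        p=np.array(proj(m,[*X,z])).astype(int); mk=np.zeros(H.shape,np.uint8); sl=np.s_[p[1]-r:p[1]+r,p[0]-r:p[0]+r]; mk[sl]=M[n][sl]*255
        cs,_=cv2.findContours(mk,cv2.RETR_EXTERNAL,cv2.CHAIN_APPROX_NONE); c=max(cs,key=cv2.contourArea)[:,0].astype(float)
        (x,y),s,a=cv2.minAreaRect(np.array([onplane(m,q,z)[:2]*1000 for q in c],np.float32)); out[n]=(x,y); print(n,np.round([x,y],1),np.round(np.array(s)+2.4,1),round(a,1))
    return out
o0=rects('top.npy',dict(brick=((.593,.02),.065,60),blue=((.421,.146),.018,27)))
o=rects('top4.npy',dict(brick=((.593,.02),.065,60),blue=((.421,.146),.018,27),block=((.593,.017),.113,20),cup=((.576,.187),.06,20),guard=((.609,-.137),0,27)))
a=np.radians(5.8); b=np.array(o['brick'])
for n in('block','cup','guard'):
    d=np.array(o[n])-b; print(n,'x',round(d@[np.cos(a),np.sin(a)],1),'y',round(d@[-np.sin(a),np.cos(a)],1))
E
python3 chk.py
```

```text
brick [593.3  21.1] [105.  218.5] 5.9
blue [421.1 146.2] [90.1 50.6] 84.7
brick [593.2  21.1] [105.3 218.5] 5.9
blue [421.  146.2] [90.2 50.8] 84.6
block [591.7  17.1] [39.7 60. ] 6.1
cup [567.2 180.4] [74.5 59. ] 44.9
guard [ 622.2 -137.2] [109.5  44.5] 6.0
block x -1.9 y -3.8
cup x -9.8 y 161.1
guard x 12.9 y -160.5
```

```bash
python3 - <<'E'
from h import *
m=camera_model("top"); g=cv2.cvtColor(np.load('top4.npy'),cv2.COLOR_RGB2GRAY)
p=np.array(proj(m,(.575,.187,.06))); x,y=p.astype(int)-25; c=cv2.resize(g[y:y+50,x:x+50],None,fx=4,fy=4,interpolation=cv2.INTER_CUBIC)
cs=cv2.HoughCircles(c,cv2.HOUGH_GRADIENT,1.2,20,param1=100,param2=25,minRadius=44,maxRadius=62)
print(p)
for q in ([] if cs is None else cs[0][:3]):
    P=[x+q[0]/4,y+q[1]/4]; print(P,q[2]/4,onplane(m,P,.06).round(4))
E
```

```text
[195.69636088 185.60774186]
[np.float64(196.85000038146973), np.float64(187.1500015258789)] 11.66 [0.5713 0.1843 0.06  ]
[np.float64(202.85000228881836), np.float64(193.45000076293945)] 12.68 [0.5564 0.1702 0.06  ]
```

```bash
python3 -c "
from bench import *
print(job_done())"
```

```text
the job is handed in; nothing more can be done
None
```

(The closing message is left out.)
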